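# Set the hold-down screw on the whetstone holder

### The job

The whetstone in the bench holder must be kept in place without straining it. Turn the brass wing screw over the long dark grey whetstone clockwise until it bottoms, then back it off an eighth of a turn (45 degrees) and let go. Leave the screw over the red brick rubbing block as it is, and do not knock the small stone capital between the holders about.

Things in the scene. Friction and masses are not known exactly. Their poses are not given: they have to be found in the camera images.
- grey_screw (a joint): vertical wing screw of the fixed holder with the long dark grey whetstone (50x150x24 mm). Angle (rad) backed off from its bottom: 0 = bottomed (hard stop), grows counter-clockwise from above, to 2.6. Starts at 0.4 to 1.3; steady friction 0.06 N m, stays where left. At the stop the wing lies square to the whetstone's length.
- grey_wing (a point): middle of that screw's brass wing, on the screw axis, 86 mm above the bench. The wing is an upright paddle 52 mm long, 12 thick, 28 high (70 to 98 mm above the bench); x along its length to the end with a red dot, y through its thickness, z up; turns with the screw. Below it a grey steel bridge 82x46 mm, top at 62 mm, with white marks every 45 degrees; base 112x200 mm.
- red_wing_end (a point): end of the wing, 24 mm from the screw axis and 86 mm above the bench, of a like screw on a like holder that holds the short red brick rubbing block (48x75x30 mm): a bystander, to be left alone. Site x points from the screw axis out to this end.
- capital: small loose stone capital, a waisted cream-coloured spool 60 mm wide and 58 mm high, standing on the bench between the holders; origin in the middle of its underside: a bystander

How it is judged:
On the way, in this order (a step that is already met when the one before it is completed fails the run):
1. the screw over the grey whetstone is turned down until it bottoms (value of joint grey_screw below 0.06 rad), for 0.1 s.
2. the screw is backed off an eighth of a turn (value of joint grey_screw between 0.57 and 1 rad), for 0.2 s.
At the end, for the whole second after the job is handed in: the screw over the grey whetstone, after having been bottomed, rests backed off 45 degrees from its bottom, within 12 degrees (0.57 to 1.0 rad) (all of step 2 and velocity of joint grey_screw between -0.05 and 0.05 rad/s); the robot touches nothing.
It fails at once if the screw over the red brick block is turned (its wing end moves more than 6 mm) (distance of red_wing_end from where it was at the start of the episode above 0.006 m).
It fails at once if the small stone capital is knocked more than 30 mm away (distance of capital from where it was at the start of the episode above 0.03 m).
It also fails if it takes over 38 s, if anything falls off the work surface, if the arm or the gripper's body presses on something with over 40 N, if the wrist force passes 120 N, or if a joint passes its speed limit or range.

### The arm

A 6-joint arm with a two-finger parallel gripper is mounted at the origin on a cart in front of the work surface, level with it; the furniture and walls round the work are solid. World frame = base frame: x ahead of the robot, y to its left, z up, the work surface at z = 0. Lengths are in m, angles in rad, forces in N, time in s.
With the tool pointing down it reaches from about 0.275 to 0.725 m from the base axis. Payload 15.9 kg.
Tool frame: the origin (TCP) lies on the centre line of the jaws, within the pads' length; the fingertips stand 8 mm ahead of it and the grasp point (between the pads) lies 11 mm behind it; z points along the fingers, y is the direction in which the jaws open and shut (so a half turn about z gives the same grasp; the last joint's range is limited). The gripper opens to 85 mm and grips with 20 to 120 N. Pads are 22 mm wide; open, the fingers measure 114 mm over their backs; the gripper's body (76 mm by 85 mm) begins 54 mm behind the grasp point. The pads swing forward as they close: fully open they stand 13 mm farther back than shut.
Start: joints at [1.178, 0.213, -0.034, 1.323, 0, 1.571], TCP at [0.191, 0.462, 0.239] pointing down, gripper open.
Joint ranges: [-2.98, 2.98], [-0.74, 1.72], [-1.14, 1.35], [-2.1, 2.04], [-1.57, 1.44], [-3.14, 3.14]. Speed limits (rad/s): [1.89, 1.89, 2.39, 2.57, 3.14, 3.14].

### API

Orientations are given as a unit quaternion [x, y, z, w].
In Python, from cell import arm gives the robot as it stands.
- The arm moves only by the shell command python3 -m inch 'ROWS' [FORCE]. ROWS is text: rows parted by semicolons, each of 7 numbers parted by spaces: the closure, from -1 (fully open) to 1 (shut), so that 0 is half open, then the shift along the world's x, y, z in m, then the turn, a rotation vector about the world's x, y, z in degrees. In form: gripper tx ty tz wx wy wz; .... A call has 1 to 5 rows; each row is the pose to reach, as a shift and turn from the pose commanded when the call began; what a row does not reach only later rows make up. A row lasts 1/8 s, in which the tool goes at most 62.5 mm and 10.7 degrees, less where a joint would pass 70% of its speed; a pose out of reach is approached as far as the arm can. A call with a gripper value outside its range is refused whole. The fingers move at their own pace and stop on an object; FORCE is the grip in N (left out, the last holds). Time passes only in rows, so rows that repeat a pose let the fingers close. It gives the time, the measured TCP pose, the force and the opening at its end, in the units of the state.
- arm.read_state(): the state, without advancing time (a new reading comes with each control period).
- arm.capture(name): name is "scene" or "top" or "wrist"; returns a dict with "image" (400x640x3 uint8, red, green, blue), "depth" (400x640 float32, m along the optical axis (not along the pixel's ray), 0 where there is no reading), "fovy" (degrees; the focal length in pixels is half the picture's height over the tangent of half this angle, whatever the lens; pixels are square), "cx", "cy" (the principal point, pixels), "cam_to_world" (4x4, takes a point from camera to world coordinates); the wrist camera has in their place "mount" (4x4, takes a point from camera to tool coordinates, whose origin is the TCP and whose axes are the flange's). Camera axes: x right, y up, looking along -z (the intrinsics and any distortion apply to the point x, -y, -z); pixel columns grow to the right and rows downward; lengths in m; the calibration is good to about 2 mm. A picture is of the moment at which its call begins: read the wrist's pose just before it.
- arm.close_job(): hands the job in, once; it reports no verdict.
Trained networks look in a picture, given as the dict that the camera call returned (one of the last four; its "shot" number tells which), for a name from the list of things; names that differ only in an ending like _2 or _b are one class to them, and where a whole thing is asked for, a point or a joint stands for the part that bears it (a point fixed in the world has none). Each returns a list of dicts, best first, with "confidence" (0 to 1); they miss things now and then, are a little off and sometimes report something else, mostly with a low value. They report only what shows in the picture. A call takes as long as a camera call.
- arm.look_for(query, picture): "centre" ([x, y, z] in m, in the coordinates of the camera as it stood for that picture, good to about 4 mm: the middle of the surface that is visible of it).
- arm.pinpoint(query, picture): "centre" ([x, y, z] in m, in the coordinates of the camera as it stood for that picture, good to about 4 mm: a listed point, or the origin of a listed thing).
The state is a dict: "time": time; "q": joint angles; "qvel": joint speeds; "effort": joint torques, N m; "ee_pos": TCP position; "orientation": TCP orientation; "force": force on the tool from outside, world axes, zero at the start; "moment": the same for the moment, N m; "width": finger opening in m.
Only numpy, scipy, OpenCV 4.12 (cv2) and the standard library are available. Lean on these libraries where they do the work, as an engineer would, in place of code of your own. Each camera call takes 0.05 s, during which the arm holds its last target. There are 200 camera calls.

## Working session

There is one attempt and no reset: what is moved stays moved. The work goes in short steps, Python scripts to look and compute and a shell command to move; the robot and the scene stay as the last step left them, time stands still between calls to the robot, and variables do not carry over. Pictures are saved under pics/ and viewed, about 8 in all and at most 12, crops included, and the job is handed in when it is done.

```bash
mkdir -p pics
cat > h.py <<'E'
import numpy as np, cv2
from cell import arm
from scipy.spatial.transform import Rotation as R
def pose(s):
    T=np.eye(4);T[:3,:3]=R.from_quat(s["orientation"]).as_matrix();T[:3,3]=s["ee_pos"];return T
def cap(n):
    s=arm.read_state();p=arm.capture(n)
    T=p["cam_to_world"] if n!="wrist" else pose(s)@np.array(p["mount"])
    return p,np.array(T)
def world(T,c): return (T@np.r_[c,1])[:3]
def px(p,T,w):
    c=np.linalg.inv(T)@np.r_[w,1];f=200/np.tan(np.radians(p["fovy"])/2)
    return p["cx"]+f*c[0]/-c[2],p["cy"]-f*c[1]/-c[2]
def save(p,name): cv2.imwrite("pics/"+name,p["image"][:,:,::-1])
E
python3 - <<'E'
from h import *
for n in("top","scene"):
    p,T=cap(n);save(p,n+".png");print(n,p["fovy"],p["cx"],p["cy"],[k for k in p],T[:3,3].round(3))
    for q in("grey_wing","red_wing_end","capital"):
        for d in arm.pinpoint(q,p)[:2]:
            w=world(T,d["centre"]);print(q,round(d["confidence"],2),w.round(3),np.round(px(p,T,w)))
print(arm.read_state())
E
```

```text
top 44.92214335098327 321.06868268912416 207.14485813785595 ['image', 'depth', 'fovy', 'cx', 'cy', 'cam_to_world', 'shot'] [ 0.407 -0.005  1.069]
grey_wing 0.79 [ 0.608 -0.168  0.085] [397. 187.]
grey_wing 0.45 [0.616 0.003 0.001] [315. 190.]
red_wing_end 0.69 [0.548 0.245 0.088] [196. 213.]
capital 0.97 [ 0.615  0.002 -0.   ] [315. 191.]
capital 0.65 [ 0.608 -0.172  0.084] [399. 187.]
scene 47.93194289958737 320.78058564527817 205.25737804799851 ['image', 'depth', 'fovy', 'cx', 'cy', 'cam_to_world', 'shot'] [ 0.013 -0.373  0.692]
grey_wing 0.69 [ 0.611 -0.168  0.086] [408. 223.]
red_wing_end 0.62 [0.613 0.003 0.002] [333. 220.]
red_wing_end 0.47 [0.542 0.247 0.09 ] [221. 168.]
{'time': 0.4, 'q': array([ 1.17797292e+00,  2.12956685e-01, -3.45176604e-02,  1.32349513e+00,
        9.37954849e-06,  1.57077551e+00]), 'qvel': array([-0.00170491, -0.00279293,  0.0002472 , -0.00031018, -0.00257438,
       -0.00154378]), 'effort': array([-6.14900346e-04, -6.85343385e+01,  4.86911809e+01,  4.53346671e-03,
        4.82169833e-05, -8.14979529e-06]), 'ee_pos': array([0.19137006, 0.46185333, 0.23923076]), 'orientation': array([ 1.95141081e-01,  9.80775179e-01, -8.39940343e-05, -2.14955100e-05]), 'force': array([ 0.45563694,  0.26892507, -1.25454154]), 'moment': array([-0.00638758, -0.00999603,  0.00784637]), 'width': 0.08558022012161669}
```

View pics/top.png

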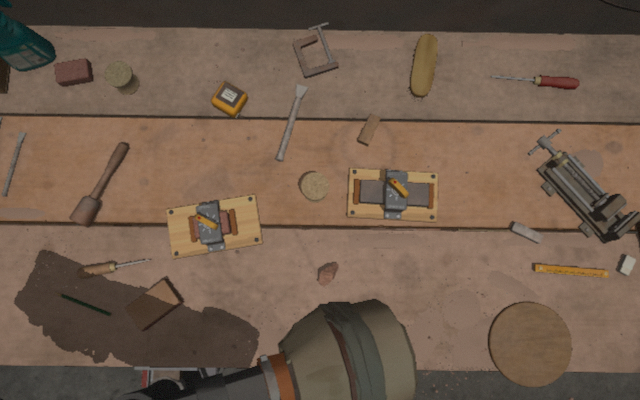

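View pics/scene.png

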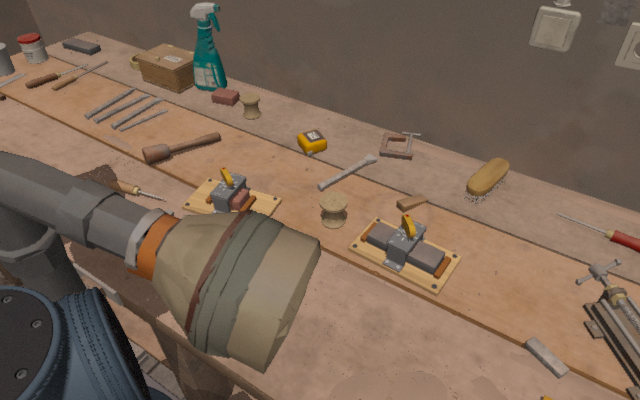

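The top view shows the grey holder at about (397,190), with its wing turned counter-clockwise from the image vertical by roughly 45°. The red holder is at (213,224) and the capital at (314,185). The scene view agrees. I'm moving over the grey wing.

```bash
python3 -m inch '-1 0.028 -0.042 0 0 0 4.5; -1 0.056 -0.084 0 0 0 9; -1 0.084 -0.126 0 0 0 13.5; -1 0.112 -0.168 0 0 0 18; -1 0.139 -0.210 0 0 0 22.5' 40
python3 -m inch '-1 0.028 -0.042 0 0 0 4.5; -1 0.056 -0.084 0 0 0 9; -1 0.084 -0.126 0 0 0 13.5; -1 0.112 -0.168 0 0 0 18; -1 0.139 -0.210 0 0 0 22.5'
python3 -m inch '-1 0.028 -0.042 0 0 0 4.5; -1 0.056 -0.084 0 0 0 9; -1 0.084 -0.126 0 0 0 13.5; -1 0.112 -0.168 0 0 0 18; -1 0.139 -0.210 0 0 0 22.5'
python3 -m inch '-1 0 0 0 0 0 0; -1 0 0 0 0 0 0'
python3 - <<'E'
from h import *
p,T=cap("wrist");save(p,"w1.png")
for d in arm.pinpoint("grey_wing",p)[:2]:
    w=world(T,d["centre"]);print(round(d["confidence"],2),w.round(4),np.round(px(p,T,w)))
s=arm.read_state();print(s["q"].round(3),s["ee_pos"],pose(s)[:3,1])
# brass mask by colour and height
f=200/np.tan(np.radians(p["fovy"])/2);D=p["depth"];v,u=np.mgrid[:400,:640]
C=np.stack([(u-p["cx"])*D/f,-(v-p["cy"])*D/f,-D],-1)@T[:3,:3].T+T[:3,3]
m=(D>0)&(C[...,2]>.09)&(C[...,2]<.106)&(np.hypot(C[...,0]-.608,C[...,1]+.168)<.045)
P=C[m];c=P[:,:2].mean(0);w,V=np.linalg.eigh(np.cov((P[:,:2]-c).T));print(m.sum(),P.mean(0),np.degrees(np.arctan2(*V[::-1,1])),np.sqrt(w*12))
print(np.median(P[:,2]))
for k in ("cx","cy","fovy"):print(k,p[k])
E
```

```text
time: 1.02
ee_pos: [0.3311, 0.2505, 0.2394]
orientation: [-0.001, 1.0, 0.0, 0.0]
force: [1.0, 0.9, -0.1]
width: 0.0857
time: 1.65
ee_pos: [0.4701, 0.0403, 0.2394]
orientation: [-0.196, 0.981, 0.0, 0.0]
force: [0.7, 1.3, 0.6]
width: 0.0857
time: 2.28
ee_pos: [0.6091, -0.1696, 0.2392]
orientation: [-0.384, 0.923, -0.0, 0.0]
force: [0.3, 0.6, 0.0]
width: 0.0851
time: 2.52
ee_pos: [0.6082, -0.1678, 0.239]
orientation: [-0.382, 0.924, 0.0, -0.0]
force: [-0.5, 0.8, -0.1]
width: 0.0854
0.86 [ 0.6109 -0.1708  0.0907] [317. 190.]
[-0.268  0.498  0.373  1.445  0.    -1.054] [ 0.60805767 -0.16717513  0.23964979] [-7.07339453e-01  7.06874031e-01 -5.02932068e-05]
595 [ 0.60566137 -0.17214082  0.09731719] -136.24686740711616 [0.01205624 0.04703013]
0.09797742306994078
cx 321.92347630176107
cy 204.5278971882167
fovy 68.03644228986947
```

View pics/w1.png

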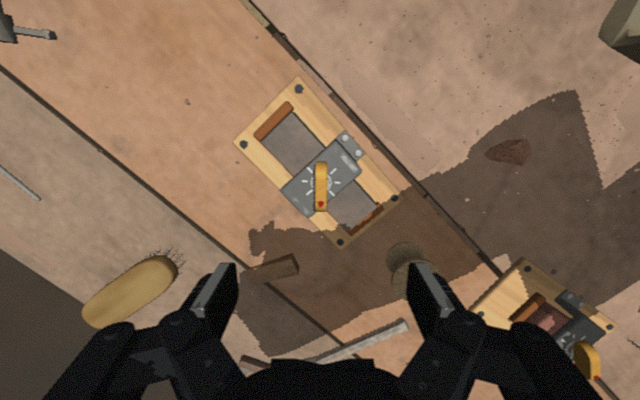

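The wrist view shows the wing at (321,187), with its red dot at (321,203), and the jaws already lined up with it. I'll get the centre and the holder's direction from the bridge.

```bash
cat >> h.py <<'E'
def fit():
    p,T=cap("wrist")
    f=200/np.tan(np.radians(p["fovy"])/2);D=p["depth"];v,u=np.mgrid[:400,:640]
    C=np.stack([(u-p["cx"])*D/f,-(v-p["cy"])*D/f,-D],-1)@T[:3,:3].T+T[:3,3]
    r=np.hypot(C[...,0]-.609,C[...,1]+.171)
    for lo,hi,rr in((.055,.066,.06),(.090,.106,.04)):
        m=((D>0)&(C[...,2]>lo)&(C[...,2]<hi)&(r<rr)).astype(np.uint8)
        if hi<.07: m=cv2.morphologyEx(m,cv2.MORPH_OPEN,np.ones((3,3)))
        P=C[m>0]
        if len(P)<5: print("none",lo);continue
        c,sz,a=cv2.minAreaRect((P[:,:2]*1000).astype(np.float32))
        if sz[0]<sz[1]: a+=90
        print(len(P),"z",np.median(P[:,2]).round(4),"c",np.round(c,1),"size",np.round(sz,1),"long axis deg",round((a+90)%180-90,1))
    return p
E
python3 -c "
from h import *
fit()"
```

```text
2413 z 0.0625 c [ 607.2 -170.5] size [46.2 81.7] long axis deg -2.8
583 z 0.098 c [ 606.7 -170.8] size [48.3 11.7] long axis deg 44.5
```

```bash
python3 -m inch '-1 -0.001 -0.0025 -0.05 0 0 0; -1 -0.001 -0.0025 -0.1 0 0 0; -1 -0.001 -0.0025 -0.14 0 0 0; -1 -0.001 -0.0025 -0.159 0 0 0; -1 -0.001 -0.0025 -0.159 0 0 0' 40
python3 -m inch '0.5 0 0 0 0 0 0; 1 0 0 0 0 0 0; 1 0 0 0 0 0 0; 1 0 0 0 0 0 0; 1 0 0 0 0 0 0' 40
python3 -m inch '1 0 0 0 0 0 0; 1 0 0 0 0 0 0; 1 0 0 0 0 0 0' 40
python3 -c "
from h import *
s=arm.read_state();print(s['ee_pos'],s['force'],s['moment'],s['width'],s['q'])"
```

```text
time: 3.3
ee_pos: [0.6063, -0.1696, 0.0795]
orientation: [-0.383, 0.924, 0.001, -0.001]
force: [-1.1, 1.5, 0.4]
width: 0.0853
time: 3.92
ee_pos: [0.6074, -0.1705, 0.0807]
orientation: [-0.383, 0.924, 0.0, 0.0]
force: [-2.6, 0.7, 6.4]
width: 0.011
time: 4.3
ee_pos: [0.6074, -0.1705, 0.0807]
orientation: [-0.383, 0.924, 0.0, 0.0]
force: [-2.6, 1.7, 5.0]
width: 0.0114
[ 0.60735544 -0.17049438  0.08071582] [-2.62732064  1.70441732  5.04621113] [ 0.31629594  0.54542174 -0.02504675] 0.011434912421679601 [-2.73775177e-01  5.49743810e-01  5.07167300e-02  1.07163093e+00
  2.10542308e-04 -1.05903636e+00]
```

Gripped at 11.4 mm with low forces. Now turning clockwise, about 38° first.

```bash
python3 -m inch '1 0 0 0 0 0 -8; 1 0 0 0 0 0 -16; 1 0 0 0 0 0 -24; 1 0 0 0 0 0 -32; 1 0 0 0 0 0 -38' 40
python3 -m inch '1 0 0 0 0 0 -2; 1 0 0 0 0 0 -4; 1 0 0 0 0 0 -6; 1 0 0 0 0 0 -6'
python3 -c "
from h import *
s=arm.read_state();y=pose(s)[:2,1];print(s['force'],s['moment'],s['width'],'wing',np.degrees(np.arctan2(y[1],y[0]))-90)"
```

```text
time: 4.92
ee_pos: [0.6076, -0.171, 0.0807]
orientation: [-0.059, 0.998, -0.0, 0.0]
force: [-0.0, -3.0, 3.5]
width: 0.0113
time: 5.42
ee_pos: [0.6076, -0.1711, 0.0807]
orientation: [-0.009, 1.0, -0.0, 0.0]
force: [-0.6, -5.4, 5.1]
width: 0.0115
[-0.55149216 -5.44391058  5.05751678] [-1.00510065  0.10483282 -0.04710912] 0.011542318397431297 wing 1.004910675182046
```

Wing at +1°, with the stop expected near −3°. I'll go on in 2° steps while watching the moment.

```bash
cat > r.py <<'E'
from h import *
s=arm.read_state();y=pose(s)[:2,1];print(s['force'].round(1),s['moment'].round(3),'wing',np.degrees(np.arctan2(y[1],y[0])).round(2)-90)
E
for i in 1; do python3 -m inch '1 0 0 0 0 0 -2; 1 0 0 0 0 0 -2' >/dev/null; python3 r.py; done
python3 -m inch '1 0 0 0 0 0 -2; 1 0 0 0 0 0 -2' >/dev/null; python3 r.py
python3 -m inch '1 0 0 0 0 0 -2; 1 0 0 0 0 0 -2' >/dev/null; python3 r.py
```

```text
[-0.1 -5.4  5.1] [-1.095  0.116 -0.05 ] wing -1.0
[-0.7 -5.3  5.3] [-1.164  0.145  0.338] wing -2.980000000000004
[-0.7 -5.4  4.7] [-1.185  0.206  1.056] wing -4.939999999999998
```

The moment rises from 0 to 1.06 N m past −2°, so the screw has bottomed and the zero is at tool angle ≈ −2°. Backing off to +43°.

```bash
python3 -m inch '1 0 0 0 0 0 0; 1 0 0 0 0 0 8; 1 0 0 0 0 0 16; 1 0 0 0 0 0 24; 1 0 0 0 0 0 32' >/dev/null; python3 r.py
python3 -m inch '1 0 0 0 0 0 8; 1 0 0 0 0 0 14; 1 0 0 0 0 0 16; 1 0 0 0 0 0 16; 1 0 0 0 0 0 16' ; python3 r.py
```

```text
[-1.8 -1.   7.6] [-0.268  0.271 -0.059] wing 27.310000000000002
time: 7.42
ee_pos: [0.6074, -0.1705, 0.0807]
orientation: [-0.367, 0.93, 0.0, 0.0]
force: [-1.4, -0.3, 8.1]
width: 0.0115
[-1.4 -0.3  8.1] [-0.119  0.551  0.054] wing 43.06
```

Now I'll open the gripper, lift straight up and check.

```bash
python3 -m inch '0 0 0 0 0 0 0; -1 0 0 0 0 0 0; -1 0 0 0 0 0 0; -1 0 0 0 0 0 0; -1 0 0 0 0 0 0'
python3 -m inch '-1 0 0 0.03 0 0 0; -1 0 0 0.08 0 0 0; -1 0 0 0.13 0 0 0; -1 0 0 0.16 0 0 0; -1 0 0 0.16 0 0 0'
python3 -m inch '-1 0 0 0 0 0 0; -1 0 0 0 0 0 0'
python3 - <<'E'
from h import *
p=fit();save(p,"w2.png")
p,T=cap("top");save(p,"top2.png")
for q in("red_wing_end","capital"):
    for d in arm.pinpoint(q,p)[:1]: print(q,world(T,d["centre"]).round(3))
E
python3 r.py
```

```text
time: 8.05
ee_pos: [0.6073, -0.1706, 0.0802]
orientation: [-0.367, 0.93, 0.0, -0.0]
force: [0.4, 0.1, 0.3]
width: 0.0855
time: 8.68
ee_pos: [0.6084, -0.1709, 0.2428]
orientation: [-0.366, 0.93, -0.001, 0.002]
force: [0.8, 1.0, -1.0]
width: 0.0852
time: 8.93
ee_pos: [0.6069, -0.1704, 0.2391]
orientation: [-0.366, 0.93, 0.001, -0.001]
force: [0.2, -0.7, -0.7]
width: 0.0855
2373 z 0.0625 c [ 607.4 -170.5] size [46.1 82.2] long axis deg -2.6
598 z 0.0979 c [ 607.1 -170.5] size [49.7 11.9] long axis deg 42.6
[ 0.8 -0.2 -0.1] [ 0.001 -0.022 -0.035] wing 42.99000000000001
```

View pics/w2.png

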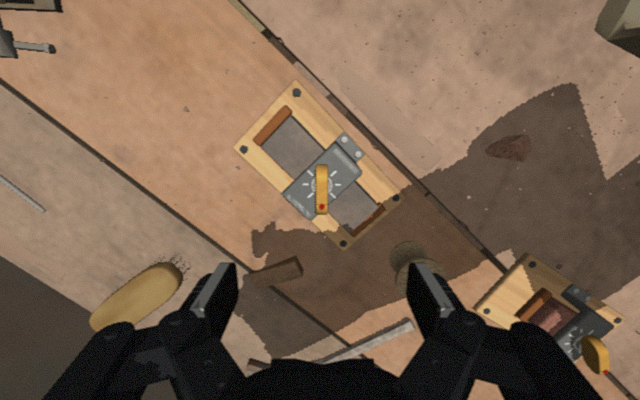

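The wrist view shows the wing at (321,188), free of the gripper and at 45.2° to the bridge. The capital at (412,262) and the red holder are undisturbed. Handing in.

```bash
python3 -c "
from cell import arm
print(arm.close_job())"
```

```text
the job is handed in; nothing more can be done
None
```

I turned the grey whetstone's screw down until it bottomed, backed it off 45° and let go. The job was handed in at about 9 s of the 38 s allowed.

- **Bottoming:** I gripped the wing at 11.5 mm opening and turned it clockwise. The wrist moment rose to about 1.06 N m past a tool angle of −2°, which I took as the stop. The bridge's measured direction, −2.6° to −2.8°, agrees with that.
- **Final angle:** after release, the wrist depth picture put the wing 45.2° from the bridge's cross direction. By the tool angle it is about 45°.
- **Robot clear:** the gripper is open, lifted to about 0.24 m, and reads about 0 N.
- **Bystanders:** I never went near the red screw or the capital, and both look undisturbed in the last wrist picture. The detector found neither in the final top picture, so I have no measured before-and-after check on them.

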